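Brush out the tray sealer and seat its die

ROBOT

A 6-joint arm with a two-finger parallel gripper is mounted at the origin on the work surface. World frame = base frame: x ahead of the robot, y to its left, z up, the work surface at z = 0. Lengths are in m, angles in rad, forces in N, time in s.
With the tool pointing down it reaches from about 0.25 to 0.775 m from the base axis. Payload 4 kg.
Tool frame: the origin (TCP) lies on the centre line of the jaws, within the pads' length; the fingertips stand 17 mm ahead of it and the grasp point (between the pads) lies 2 mm behind it; z points along the fingers, y is the line along which they close (so a half turn about z gives the same grasp; the last joint's range is limited). The gripper opens to 94 mm and grips with 3 to 60 N. Pads are 16 mm wide; open, the fingers measure 119 mm over their backs; the gripper's body (75 mm by 177 mm) begins 78 mm behind the grasp point.
Start: joints at [1.24, 0.087, 1.371, -0, 1.684, -0.103], TCP at [0.124, 0.536, 0.223] pointing down, gripper open.
Joint ranges: [-3.1, 3.1], [-0.76, 2.03], [0.27, 2.55], [-1.08, 4.22], [0.17, 2.65], [-2.57, 2.57]. Speed limits (rad/s): [2.79, 2.79, 3.14, 3.14, 3.14, 3.14].

INTERFACE

Orientations are given as [roll, pitch, yaw] about the fixed x, y, z axes, in that order (R = Rz(yaw) Ry(pitch) Rx(roll)).
In Python, from bench import robot gives the robot as it stands.
- The arm moves only by the tool servo_tool, never from a script. Its argument "plan" is a list of rows, each a list of 7 numbers: the shift along the tool's x, y, z normalised to -1 to 1, where 1 is 0.1 m, then the turn, a rotation vector about the tool's x, y, z normalised to -1 to 1, where 1 is pi/2 rad, then the finger opening in mm, from 0 to 94. In form: [[x, y, z, ax, ay, az, gripper], ...]. A call has 1 to 12 rows; each row is the pose to reach, as a shift and turn from the pose commanded when the call began, along the tool's axes at that moment; what a row does not reach only later rows make up. A row lasts 1/12 s, in which the tool goes at most 41.7 mm and 7.16 degrees, less where a joint would pass 70% of its speed; a pose out of reach is approached as far as the arm can. A call with a number of a shift or a turn outside -1 to 1 is refused whole. A call with a gripper value outside its range is refused whole. The fingers move at their own pace and stop on an object; the grip force is fixed at half the most. Time passes only in rows, so rows that repeat a pose let the fingers close. It gives the time, the measured TCP pose, the force, the opening and the grip force at its end, in the units of the state.
- robot.get_obs(): the state, without advancing time (a new reading comes with each control period).
- robot.snapshot(name): name is "side" or "top" or "wrist"; returns the picture (384x512x3 uint8, red, green, blue); there is no depth.
- robot.camera_params(name): a dict with "camera_matrix" (3x3 intrinsics, pixels), "rvec" (rotation vector, rad) and "tvec" (3), from world to camera coordinates, as OpenCV has them; the wrist camera has in their place "tool_from_camera" (4x4, takes a point from camera to tool coordinates, whose origin is the TCP and whose axes are the flange's). Camera axes: x right, y down, z forward; pixel columns grow to the right and rows downward; lengths in m; the calibration is good to about 2 mm. A picture is of the moment at which its call begins: read the wrist's pose just before it. camera_params takes no time and is no camera call.
- robot.close_job(): hands the job in; it is judged then, once.
Trained networks look in the newest picture that a camera, given by its name, has taken for a name from the list of things; names that differ only in an ending like _2 or _b are one class to them, and where a whole thing is asked for, a point or a joint stands for the part that bears it (a point fixed in the world has none). Each returns a list of dicts, best first, with "conf" (0 to 1); they miss things now and then, are a little off and sometimes report something else, mostly with a low value. They report only what shows in the picture. A call takes as long as a camera call.
- robot.find_in(thing, camera): "extent" ([centre column, centre row, width, height] in pixels, round what is visible of it).
The state is a dict: "time": time; "joint_positions": joint angles; "qvel": joint speeds; "joint_torque": joint torques, N m; "tool_pos": TCP position; "ee_rot": TCP orientation; "wrist_force": force on the tool from outside, world axes, zero at the start; "wrist_torque": the same for the moment, N m; "width": finger opening in m; "finger_force": force on a finger pad.
Only numpy, scipy, OpenCV 4.12 (cv2) and the standard library are available. Lean on these libraries where they do the work, as an engineer would, in place of code of your own. Each camera call takes 0.05 s, during which the arm holds its last target. There are 200 camera calls.

TASK

Get the tray sealer ready: with the brush, sweep the three potato off-cuts out of the die pocket, through its open end, into the scrap tray, and stand the brush back on the counter on its bristles. Then set the die into the cleared pocket by its handle, tongue in the open end, lowering it gently rather than dropping it, until it sits flat and fully home, and let go. Do not push the off-cuts with the gripper or the die, and leave the jar, bottle and carton where they are.

Things in the scene. Friction and masses are not known exactly. Their poses are not given: they have to be found in the camera images.
- sealer: Tray sealer bed, fixed metal block; flat bed top 55 mm above the counter, x -100..+160 mm, y -80..+80. Origin: on the counter under the middle of the die pocket; x points from the pocket's open end to its closed end, z up. At x = -100 the bed drops into the scrap tray; a housing 30 mm higher than the bed covers x 100..160.
- pocket (a point): Middle of the pocket floor, on the bed; axes as the sealer's; the seated die's origin and axes belong here. Pocket: x -70..70, y -60..60 mm; walls at both sides and +x, 8 mm high, then flared outward to 15 mm (5 mm wider at the top). The -x end is open, 100 mm wide, between two like corner lugs (x -78..-70, y beyond +-50); outside it the bed runs on level.
- scrap_tray (a point): Middle of the inner floor of the scrap tray fixed at the sealer's open end, 148 mm from the pocket's middle towards the sealer's -x; axes as the sealer's. Floor 6 mm above the counter, inside 96 mm (x) by 136 (y); three walls reach 40 mm above the counter, the bed's end (55 mm) is the fourth.
- die: Die, loose aluminium plate, 0.5 kg, 136 (x) x 116 (y) x 18 mm, tongue 96 wide, 18 long on its -x end, two dark cavities on top; 2 mm clear of pocket and lugs each side. Handle: black bar along y over the middle, 20 wide, 92 long, 36 to 62 mm above the underside, posts at y +-36. Origin: centre of the plate's underside (without tongue); z up. Starts flat, left or right of the sealer.
- brush: Wooden block brush, 0.18 kg, standing on its bristles on the counter, right or left of the sealer. Stiff bristles 30 mm (x) by 80 (y), 32 high; block 34 by 86, from 32 to 48 mm; grip bar along y, 22 wide, 86 long, from 66 to 92 mm, on posts at y +-34. Origin: centre of the bristles' underside; z up. It sweeps along its x.
- offcut0: Raw potato off-cut (one of three alike), a block 28 by 24 by 22 mm, about 20 g, lying loose on the pocket floor in the lane behind the opening: up to 12 mm beyond the pocket's middle towards the closed end, and up to 30 mm to its sides. Origin: centre of the 28 x 24 face it starts on.
- offcut1: Raw potato off-cut (one of three alike), a block 28 by 24 by 22 mm, about 20 g, lying loose on the pocket floor in the lane behind the opening: up to 12 mm beyond the pocket's middle towards the closed end, and up to 30 mm to its sides. Origin: centre of the 28 x 24 face it starts on.
- offcut2: Raw potato off-cut (one of three alike), a block 28 by 24 by 22 mm, about 20 g, lying loose on the pocket floor in the lane behind the opening: up to 12 mm beyond the pocket's middle towards the closed end, and up to 30 mm to its sides. Origin: centre of the 28 x 24 face it starts on.
- jelly_jar: Jar of jelly, 76 mm across, 110 high, standing on the counter beyond and left of the work; origin at its base. Leave alone.
- squeeze_bottle: Yellow squeeze bottle, 56 mm across, 170 high, beyond and right of the work; origin at its base. Leave alone.
- bag_carton: Carton of sandwich bags, 70 by 160 by 80 mm high, beyond and right of the bottle; origin at its base. Leave alone.

How it is judged:
On the way, in this order (a step that is already met when the one before it is completed fails the run):
1. all three off-cuts lie in the scrap tray (x of offcut0 in the frame of scrap_tray between -0.052 and 0.052 m and y of offcut0 in the frame of scrap_tray between -0.072 and 0.072 m and z of each of offcut0, offcut1, offcut2 in the frame of scrap_tray below 0.046 m and x of offcut1 in the frame of scrap_tray between -0.052 and 0.052 m and y of offcut1 in the frame of scrap_tray between -0.072 and 0.072 m and x of offcut2 in the frame of scrap_tray between -0.052 and 0.052 m and y of offcut2 in the frame of scrap_tray between -0.072 and 0.072 m), for 0.2 s.
2. the die sits flat, square and fully down in the pocket (horizontal distance between die and pocket below 0.0045 m and z of die in the frame of pocket below 0.003 m and angle between the z axis of die and the z axis of sealer, either way round below 0.025 rad and angle between the x axis of die and the x axis of sealer, either way round below 0.045 rad), for 0.2 s.
At the end, for the whole second after the job is handed in: All three off-cuts lie in the scrap tray; the die rests in the pocket, within 4.5 mm of its middle, 3 mm of the floor, level within 0.025 rad, square within 0.045 rad; the brush stands at rest on its bristles on the counter (within 4 mm, tilt under 0.1 rad) (all of step 1 and all of step 2 and linear speed of each of die, brush below 0.02 m/s and height (world z) of brush below 0.004 m and angle between brush's own z axis and vertical below 0.1 rad); the robot touches nothing.
It fails at once if the jar, bottle or carton is moved more than 30 mm (distance of any of jelly_jar, squeeze_bottle, bag_carton from where it was at the start of the episode above 0.03 m).
It fails at once if the gripper pushes an off-cut (contact force between the fingers and offcut0 above 0.5 N or contact force between the fingers and offcut1 above 0.5 N or contact force between the fingers and offcut2 above 0.5 N).
It fails at once if the die pushes an off-cut (contact force between die and offcut0 above 0.5 N or contact force between die and offcut1 above 0.5 N or contact force between die and offcut2 above 0.5 N).
It fails at once if the die is dropped or slammed into the pocket (faster than 0.45 m/s within 25 mm above the bed) (horizontal distance between die and pocket below 0.06 m and z of die in the frame of pocket below 0.025 m and linear speed of die above 0.45 m/s).
It also fails if it takes over 70 s, if anything falls off the work surface, if the arm or the gripper's body presses on something with over 40 N, if the wrist force passes 120 N, or if a joint passes its speed limit or range.

## Working session

There is one attempt and no reset: what is moved stays moved. The work goes in short steps, Python scripts to look and compute and a tool call to move; the robot and the scene stay as the last step left them, time stands still between calls to the robot, and variables do not carry over. Pictures are saved under pics/ and viewed, at most 10 in all, crops included, and the job is handed in when it is done.

Besides the shell and the picture viewer there is one more tool, called after ">>>" as name(argument=value, ...) on one line, values as JSON. servo_tool: Moves the arm, as the interface text tells. Scaled input: -1 to 1 covers 0.1 m each way for a shift and pi/2 rad each way for a turn. Its arguments: {"type":"object","properties":{"plan":{"type":"array","items":{"type":"array","items":{"type":"number"}}}},"required":["plan"]}

```bash
mkdir -p pics; ls
python3 - <<'E'
from bench import robot
import cv2
for n in ("top","side"):
    im=robot.snapshot(n); cv2.imwrite(f"pics/{n}0.png",im[:,:,::-1])
    for t in ("sealer","die","brush","scrap_tray"):
        print(n,t,[(round(d['conf'],2),[round(float(v)) for v in d['extent']]) for d in robot.find_in(t,n)[:2]])
o=robot.get_obs();print(o['time'],o['tool_pos'],o['ee_rot'],o['width'])
print(robot.camera_params("wrist"));print(robot.camera_params("top"))
E
```

```text
pics
top sealer [(0.7, [229, 185, 67, 144])]
top die [(0.62, [365, 239, 59, 68])]
top brush [(0.65, [112, 228, 46, 20])]
top scrap_tray [(0.84, [230, 184, 66, 143])]
side sealer [(0.83, [238, 186, 155, 118])]
side die [(0.89, [292, 329, 90, 73])]
side brush [(0.67, [147, 135, 33, 39])]
side scrap_tray [(0.57, [238, 187, 156, 118])]
0.5 [0.12422227 0.53580234 0.22248258] [ 3.14152796e+00 -7.50270438e-06  2.91375279e+00] 0.09369635409689131
{'camera_matrix': array([[331.42412992,   0.        , 258.63353745],
       [  0.        , 331.42412992, 186.95626806],
       [  0.        ,   0.        ,   1.        ]]), 'tool_from_camera': array([[-1.47350558e-03, -9.58536766e-01, -2.84965081e-01,
         8.45686283e-02],
       [ 9.99998214e-01, -1.74961130e-03,  7.14346498e-04,
         5.38751300e-04],
       [-1.18330551e-03, -2.84963519e-01,  9.58537632e-01,
        -1.61650473e-01],
       [ 0.00000000e+00,  0.00000000e+00,  0.00000000e+00,
         1.00000000e+00]])}
{'camera_matrix': array([[378.41071401,   0.        , 249.57191236],
       [  0.        , 378.41071401, 192.5987737 ],
       [  0.        ,   0.        ,   1.        ]]), 'rvec': array([ 2.17065703, -2.19334626,  0.08594158]), 'tvec': array([-0.01477859,  0.59558538,  0.96616274])}
```

Run:
```python
import cv2
a=cv2.imread('pics/top0.png')
c=a[80:300,60:440]
cv2.imwrite('pics/c0.png',cv2.resize(c,None,fx=2.1,fy=2.1,interpolation=cv2.INTER_CUBIC))
```

```text
(no output)
```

View pics/c0.png

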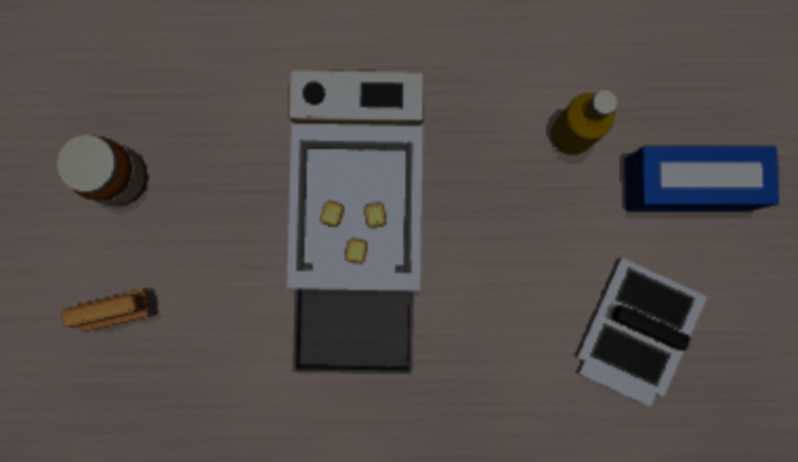

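View pics/side0.png

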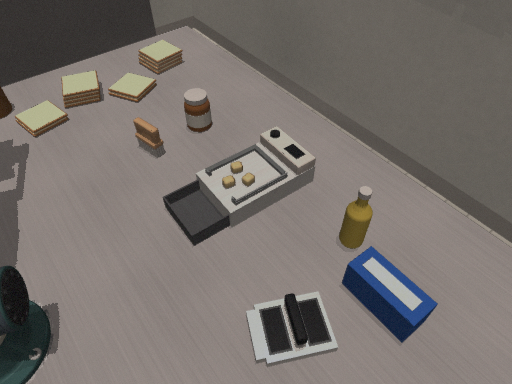

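The top crop shows the tray below the bed's open end, with the bed's front corners at crop (288,289) and (420,290) and the off-cuts near (332,213), (375,215) and (356,250). The die is at right with its tongue end at (583,373)-(652,404), and the brush at left has its bar from (63,315) to (137,300).

```bash
cat > h.py <<'E'
import numpy as np, cv2
from scipy.spatial.transform import Rotation as R
from scipy.optimize import least_squares
from bench import robot
def extr(cam,obs=None):
    p=robot.camera_params(cam);K=p['camera_matrix']
    if cam=='wrist':
        T=np.eye(4);T[:3,:3]=R.from_euler('xyz',obs['ee_rot']).as_matrix();T[:3,3]=obs['tool_pos']
        C=np.linalg.inv(T@p['tool_from_camera']);return K,C[:3,:3],C[:3,3]
    return K,cv2.Rodrigues(p['rvec'])[0],p['tvec']
def proj(E,P):
    K,r,t=E;q=(K@(r@np.asarray(P,float).T+t[:,None]));return (q[:2]/q[2]).T
def back(E,uv,z):
    K,r,t=E;uv=np.atleast_2d(uv).astype(float)
    d=(r.T@np.linalg.inv(K)@np.c_[uv,np.ones(len(uv))].T).T;c=-r.T@t
    return c+d*((z-c[2])/d[:,2])[:,None]
def fit(E,M,uv,g):
    """planar pose x,y,yaw of model points M (object frame, z=world height)"""
    M=np.asarray(M,float);uv=np.asarray(uv,float)
    def W(p):
        c,s=np.cos(p[2]),np.sin(p[2]);return np.c_[p[0]+c*M[:,0]-s*M[:,1],p[1]+s*M[:,0]+c*M[:,1],M[:,2]]
    r=least_squares(lambda p:(proj(E,W(p))-uv).ravel(),g,loss='soft_l1')
    return r.x,np.abs(proj(E,W(r.x))-uv).max(1).round(1)
def to_tool(obs,pos,yaw):
    """shift and rotvec in tool axes, scaled, to reach pos with tool down & tool yaw"""
    r0=R.from_euler('xyz',obs['ee_rot']);r1=R.from_euler('xyz',[np.pi,0,yaw])
    return np.round(r0.inv().apply(np.asarray(pos)-obs['tool_pos'])/.1,3),np.round((r0.inv()*r1).as_rotvec()/(np.pi/2),3)
E
python3 - <<'E'
from h import *
E=extr('top');f=lambda L:np.array(L)/2.1+[60,80]
print('dirs',proj(E,[[.5,0,0],[.6,0,0],[.5,.1,0]]))
print('sealer',fit(E,[[-.1,.08,.055],[-.1,-.08,.055],[.16,.08,.085],[.16,-.08,.085],[.1,.08,.085],[.1,-.08,.085]],f([[288,289],[420,290],[290,72],[422,72],[290,121],[422,121]]),[.55,0,0]))
print('die',fit(E,[[.068,.058,.018],[.068,-.058,.018],[-.068,-.058,.018],[-.068,.058,.018],[-.086,.048,.018],[-.086,-.048,.018],[0,.046,.062],[0,-.046,.062]],f([[622,258],[706,297],[665,395],[577,353],[583,373],[652,404],[612,314],[690,342]]),[.5,-.4,0]))
print('brush',back(E,f([[63,317],[137,302]]),.092))
print('off',back(E,f([[332,213],[375,215],[356,250]]),.077))
print('bar die',back(E,f([[615,315],[688,341]]),.062))
E
```

```text
dirs [[242.04756517 229.16776176]
 [241.71635556 191.64199085]
 [204.3947156  229.56189745]]
sealer (array([ 0.62812185,  0.03014349, -0.01922693]), array([0.6, 0.7, 0.8, 0.7, 1.2, 0.5]))
die (array([ 0.48186244, -0.32323944, -0.4325858 ]), array([0.8, 1.2, 0.2, 1.7, 1.5, 0.8, 3. , 0.4]))
brush [[0.50121069 0.36507061 0.092     ]
 [0.51750496 0.28032463 0.092     ]]
off [[0.61976887 0.05678968 0.077     ]
 [0.61687086 0.006079   0.077     ]
 [0.57574621 0.02875052 0.077     ]]
bar die [[ 0.49618467 -0.27740861  0.062     ]
 [ 0.46464839 -0.36288207  0.062     ]]
```

>>> servo_tool(plan=[[-0.2,-0.06,0,0,0,0.08,94],[-0.4,-0.12,0,0,0,0.16,94],[-0.6,-0.18,0,0,0,0.24,94],[-0.8,-0.24,0,0,0,0.31,94],[-1,-0.3,0,0,0,0.39,94],[-1,-0.3,0,0,0,0.47,94],[-1,-0.3,0,0,0,0.55,94],[-1,-0.3,0,0,0,0.62,94],[-1,-0.3,0,0,0,0.69,94],[-1,-0.3,0,0,0,0.734,94],[-1,-0.3,0,0,0,0.734,94]])

```text
time: 1.42
tool_pos: [0.2149, 0.484, 0.2225]
ee_rot: [3.141, -0.0, 1.76]
wrist_force: [0.6, -0.5, -0.7]
width: 0.094
finger_force: 0.0
```

>>> servo_tool(plan=[[-0.14,0.17,0,0,0,0,94],[-0.28,0.34,0,0,0,0,94],[-0.43,0.52,0,0,0,0,94],[-0.57,0.69,0,0,0,0,94],[-0.71,0.86,0,0,0,0,94]])

```text
time: 1.83
tool_pos: [0.3135, 0.43, 0.2226]
ee_rot: [3.141, -0.0, 1.763]
wrist_force: [0.3, 0.8, -0.3]
width: 0.0939
finger_force: 0.0
```

>>> servo_tool(plan=[[-0.14,0.17,0,0,0,0,94],[-0.28,0.34,0,0,0,0,94],[-0.43,0.52,0,0,0,0,94],[-0.57,0.69,0,0,0,0,94],[-0.71,0.86,0,0,0,0,94]])

```text
time: 2.25
tool_pos: [0.4115, 0.3764, 0.2226]
ee_rot: [3.141, -0.0, 1.763]
wrist_force: [0.2, -0.1, 0.1]
width: 0.0941
finger_force: 0.0
```

>>> servo_tool(plan=[[-0.14,0.17,0,0,0,0,94],[-0.28,0.34,0,0,0,0,94],[-0.43,0.52,0,0,0,0,94],[-0.57,0.69,0,0,0,0,94],[-0.71,0.86,0,0,0,0,94],[-0.71,0.86,0,0,0,0,94]])

```text
time: 2.75
tool_pos: [0.5114, 0.3213, 0.2217]
ee_rot: [3.141, 0.002, 1.759]
wrist_force: [-0.4, 0.0, 0.3]
width: 0.0941
finger_force: 0.0
```

Run:
```python
from h import *
o=robot.get_obs();im=robot.snapshot('wrist');cv2.imwrite('pics/w1.png',im[:,:,::-1])
print(o['time'],o['tool_pos'],o['ee_rot'])
np.savez('o1.npz',tool_pos=o['tool_pos'],ee_rot=o['ee_rot'])
```

```text
2.75 [0.51137589 0.32128946 0.22173907] [3.14102413e+00 1.63334715e-03 1.75867156e+00]
```

View pics/w1.png

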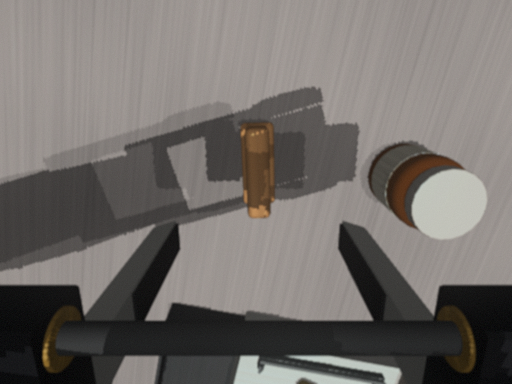

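The wrist view shows the bar upright in the picture, with ends near (258,124) and (259,217). The jar is at right (440,195), clear of the fingers.

Run:
```python
from h import *
o=dict(np.load('o1.npz'));E=extr('wrist',o)
b=back(E,[[258,124],[259,217],[247,217],[271,217]],.092);print(b)
c=(b[0]+b[1])/2;y=np.arctan2(*(b[0]-b[1])[[1,0]])
print(c,y,np.linalg.norm(b[0]-b[1]),to_tool(robot.get_obs(),[c[0],c[1],.076],y))
```

```text
[[0.49988858 0.37494549 0.092     ]
 [0.51680583 0.29007313 0.092     ]
 [0.50569374 0.28798458 0.092     ]
 [0.52791925 0.29216193 0.092     ]]
[0.5083472  0.33250931 0.092     ] 1.76754346779615 0.08654196501625822 (array([0.101, 0.007, 1.459]), array([-0.001,  0.   , -0.005]))
```

>>> servo_tool(plan=[[0.05,0,0.2,0,0,0,94],[0.1,0,0.4,0,0,0,94],[0.1,0,0.6,0,0,0,94],[0.1,0,0.8,0,0,0,94],[0.1,0,1,0,0,0,94]])

```text
time: 3.22
tool_pos: [0.5053, 0.3344, 0.1219]
ee_rot: [-3.142, -0.001, 1.764]
wrist_force: [-0.4, 0.6, -0.8]
width: 0.0939
finger_force: 0.0
```

>>> servo_tool(plan=[[0,0,0.15,0,0,0,94],[0,0,0.3,0,0,0,94],[0,0,0.46,0,0,0,94],[0,0,0.46,0,0,0,94],[0,0,0.46,0,0,0,0],[0,0,0.46,0,0,0,0],[0,0,0.46,0,0,0,0],[0,0,0.46,0,0,0,0],[0,0,0.46,0,0,0,0],[0,0,0.46,0,0,0,0],[0,0,0.46,0,0,0,0],[0,0,0.46,0,0,0,0]])

```text
time: 4.22
tool_pos: [0.5066, 0.3334, 0.0766]
ee_rot: [3.141, -0.0, 1.761]
wrist_force: [-0.4, 0.6, -0.7]
width: 0.0445
finger_force: 0.0
```

>>> servo_tool(plan=[[0,0,0,0,0,0,0],[0,0,0,0,0,0,0],[0,0,0,0,0,0,0],[0,0,0,0,0,0,0],[0,0,0,0,0,0,0],[0,0,0,0,0,0,0]])

```text
time: 4.72
tool_pos: [0.5066, 0.3334, 0.0764]
ee_rot: [-3.142, -0.0, 1.761]
wrist_force: [-0.3, 0.4, -1.4]
width: 0.0221
finger_force: 29.9
```

>>> servo_tool(plan=[[0,0,-0.1,0,0,0,0],[0,0,-0.3,0,0,0,0],[0,0,-0.5,0,0,0,0],[0,0,-0.7,0,0,0,0],[0,0,-0.9,0,0,0,0],[0,0,-1,0,0,0,0],[0,0,-1,0,0,0,0]])

```text
time: 5.3
tool_pos: [0.5079, 0.3342, 0.1803]
ee_rot: [3.135, -0.002, 1.761]
wrist_force: [-0.2, -0.2, -0.9]
width: 0.0215
finger_force: 29.9
```

>>> servo_tool(plan=[[-0.12,0.0,0,0,0,0,0],[-0.32,0.0,0,0,0,0,0],[-0.54,0.0,0,0,0,0,0],[-0.77,0.0,0,0,0,0,0],[-1,0,0,0,0,0,0]])

```text
time: 5.72
tool_pos: [0.5244, 0.2331, 0.1739]
ee_rot: [-3.137, 0.001, 1.761]
wrist_force: [0.6, 0.0, -1.7]
width: 0.0219
finger_force: 29.9
```

>>> servo_tool(plan=[[-0.22,0.1,0,0,0,0,0],[-0.44,0.2,0,0,0,0,0],[-0.66,0.3,0,0,0,0,0],[-0.88,0.4,0,0,0,0,0],[-1,0.5,0,0,0,0,0]])

```text
time: 6.13
tool_pos: [0.5931, 0.143, 0.1741]
ee_rot: [-3.137, 0.001, 1.758]
wrist_force: [0.2, 1.3, -1.6]
width: 0.0215
finger_force: 29.9
```

>>> servo_tool(plan=[[-0.22,0.1,0,0,0,0.03,0],[-0.44,0.2,0,0,0,0.07,0],[-0.66,0.3,0,0,0,0.1,0],[-0.88,0.4,0,0,0,0.133,0],[-1,0.5,0,0,0,0.133,0],[-1,0.5,0,0,0,0.133,0]])

```text
time: 6.63
tool_pos: [0.6624, 0.0545, 0.1739]
ee_rot: [-3.139, 0.001, 1.548]
wrist_force: [-0.4, 0.5, -1.5]
width: 0.0219
finger_force: 29.9
```

Run:
```python
from h import *
o=robot.get_obs();im=robot.snapshot('wrist');cv2.imwrite('pics/w2.png',im[:,:,::-1])
print(o['time'],o['tool_pos'],o['ee_rot'])
np.savez('o2.npz',tool_pos=o['tool_pos'],ee_rot=o['ee_rot'])
c,s=np.cos(-.019),np.sin(-.019)
print(to_tool(o,[.628+.043*c,.030+.043*s,.132],1.552))
```

```text
6.6333 [0.66243533 0.05454985 0.17387756] [-3.13900270e+00  1.13948258e-03  1.54832573e+00]
(array([-0.251,  0.092,  0.419]), array([-0.002,  0.001, -0.002]))
```

View pics/w2.png

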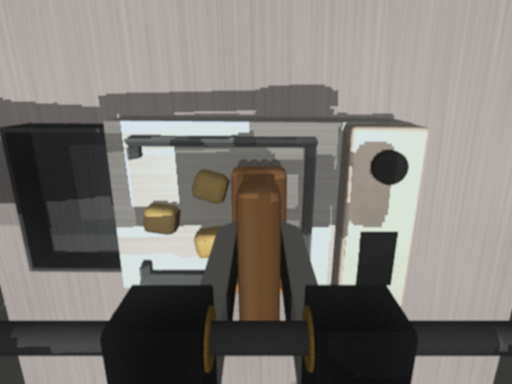

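The wrist view shows the bar over the pocket's closed end and the three off-cuts at (210,186), (161,219) and (208,242), all on the tray side of the brush. The bed corner is at (119,121) and the housing corners at (348,127) and (427,128).

Run:
```python
from h import *
o=dict(np.load('o2.npz'));E=extr('wrist',o)
p,r=fit(E,[[-.1,.08,.055],[.1,.08,.085],[.16,.08,.085]],[[119,121],[348,127],[427,128]],[.628,.03,-.019]);print(p,r)
b=back(E,[[210,180],[161,213],[208,235],[226,195],[197,172]],.075)-[p[0],p[1],0]
c,s=np.cos(p[2]),np.sin(p[2]);print((np.c_[c*b[:,0]+s*b[:,1],-s*b[:,0]+c*b[:,1]]).round(3))
print(to_tool(robot.get_obs(),[p[0]+.044*c,p[1]+.044*s,.132],p[2]+np.pi/2))
```

```text
[ 0.62673918  0.03275689 -0.03259882] [19.8  0.2  1.3]
[[-0.006  0.035]
 [-0.048  0.006]
 [-0.01  -0.014]
 [ 0.007  0.023]
 [-0.016  0.042]]
(array([-0.247,  0.101,  0.421]), array([-0.002, -0.   ,  0.007]))
```

Run:
```python
from h import *
o=dict(np.load('o2.npz'));E=extr('wrist',o)
p,r=fit(E,[[-.1,.08,.055],[.1,.08,.085],[.16,.08,.085]],[[105,120],[348,127],[427,128]],[.628,.03,-.019]);print(p,r)
b=back(E,[[210,186],[161,219],[208,242],[228,188]],.066)-[p[0],p[1],0]
c,s=np.cos(p[2]),np.sin(p[2]);print((np.c_[c*b[:,0]+s*b[:,1],-s*b[:,0]+c*b[:,1]]).round(3))
print(to_tool(robot.get_obs(),[p[0]+.045*c,p[1]+.045*s,.132],p[2]+np.pi/2))
```

```text
[ 0.62647218  0.03322064 -0.03598406] [6.  0.1 1.3]
[[-0.008  0.027]
 [-0.051 -0.003]
 [-0.011 -0.025]
 [ 0.008  0.026]]
(array([-0.244,  0.108,  0.421]), array([-0.002, -0.   ,  0.01 ]))
```

>>> servo_tool(plan=[[-0.12,0.05,0,0,0,0,0],[-0.245,0.1,0,0,0,0,0],[-0.245,0.1,0,0,0,0,0],[-0.245,0.1,0.1,0,0,0,0],[-0.245,0.1,0.2,0,0,0,0],[-0.245,0.1,0.3,0,0,0,0],[-0.245,0.1,0.38,0,0,0,0],[-0.245,0.1,0.38,0,0,0,0],[-0.245,0.1,0.38,0,0,0,0]])

```text
time: 7.43
tool_pos: [0.6701, 0.0334, 0.1369]
ee_rot: [-3.139, -0.0, 1.552]
wrist_force: [-0.7, 0.7, -1.8]
width: 0.0215
finger_force: 29.9
```

>>> servo_tool(plan=[[-0.03,0,0.02,0,0,0,0],[-0.03,0,0.035,0,0,0,0],[-0.03,0,0.045,0,0,0,0],[-0.03,0,0.045,0,0,0,0]])

```text
time: 7.77
tool_pos: [0.671, 0.0299, 0.1341]
ee_rot: [3.141, -0.0, 1.552]
wrist_force: [-0.0, 0.6, -1.7]
width: 0.0219
finger_force: 29.9
```

>>> servo_tool(plan=[[0,0,0.01,0,0,0,0],[0,-0.07,0.015,0,0,0,0],[0,-0.15,0.015,0,0,0,0],[0,-0.23,0.015,0,0,0,0],[0,-0.32,0.015,0,0,0,0],[0,-0.41,0.015,0,0,0,0],[0,-0.5,0.015,0,0,0,0],[0,-0.6,0.015,0,0,0,0],[0,-0.7,0.015,0,0,0,0],[0,-0.8,0.015,0,0,0,0],[0,-0.9,0.015,0,0,0,0],[0,-1,0.015,0,0,0,0]])

```text
time: 8.77
tool_pos: [0.5699, 0.0319, 0.1328]
ee_rot: [3.141, -0.0, 1.552]
wrist_force: [0.4, -0.3, -1.5]
width: 0.0219
finger_force: 29.9
```

>>> servo_tool(plan=[[0,-0.08,0,0,0,0,0],[0,-0.16,0,0,0,0,0],[0,-0.24,0,0,0,0,0],[0,-0.32,0,0,0,0,0],[0,-0.4,0,0,0,0,0],[0,-0.48,0,0,0,0,0],[0,-0.52,0,0,0,0,0],[0,-0.52,0,0,0,0,0]])

```text
time: 9.43
tool_pos: [0.5181, 0.0329, 0.1325]
ee_rot: [-3.141, -0.0, 1.552]
wrist_force: [0.4, -0.3, -0.9]
width: 0.0221
finger_force: 29.9
```

Run:
```python
from h import *
im=robot.snapshot('wrist');t=robot.snapshot('side')
cv2.imwrite('pics/w3.png',np.hstack([im,t])[:,:,::-1])
cv2.imwrite('pics/w3v.png',np.hstack([im[:,:,::-1],cv2.resize(t[100:270,140:340],None,fx=1.4,fy=384/170)[:,:,::-1]]))
```

```text
(no output)
```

View pics/w3v.png

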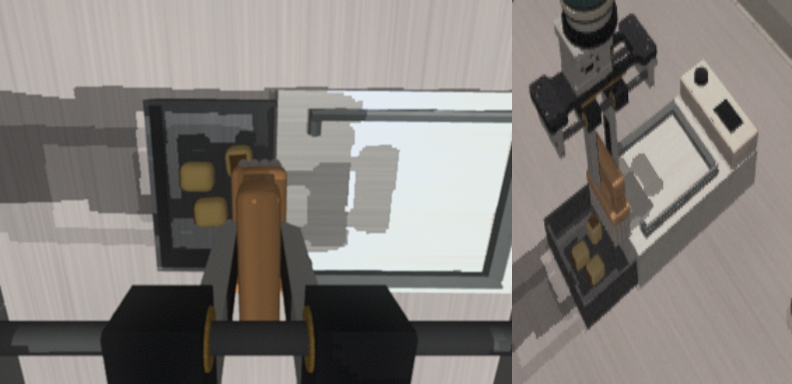

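All three off-cuts are in the tray, at (238,158), (197,177) and (210,211), and the pocket is empty. I'm stowing the brush at the left now.

>>> servo_tool(plan=[[0,0,-0.15,0,0,0,0],[0,0,-0.35,0,0,0,0],[0,0,-0.5,0,0,0,0],[0.2,0,-0.5,0,0,0,0],[0.4,0,-0.5,0,0,0,0],[0.7,0,-0.5,0,0,0,0],[1,0,-0.5,0,0,0,0]])

```text
time: 10.12
tool_pos: [0.5214, 0.1335, 0.1827]
ee_rot: [3.141, -0.0, 1.55]
wrist_force: [0.1, -0.4, -1.0]
width: 0.0216
finger_force: 29.9
```

>>> servo_tool(plan=[[0.28,0,0,0,0,0,0],[0.56,0,0,0,0,0,0],[0.8,0,0,0,0,0,0],[1,0,0,0,0,0,0],[1,0,0.2,0,0,0,0],[1,0,0.4,0,0,0,0],[1,0,0.6,0,0,0,0],[1,0,0.75,0,0,0,0],[1,0,0.85,0,0,0,0],[1,0,0.9,0,0,0,0],[1,0,0.9,0,0,0,0],[1,0,0.9,0,0,0,0]])

```text
time: 11.12
tool_pos: [0.5233, 0.2329, 0.0931]
ee_rot: [3.141, -0.0, 1.552]
wrist_force: [-1.3, -1.4, -1.7]
width: 0.0219
finger_force: 29.9
```

Run:
```python
from h import *
o=robot.get_obs();print(o['time'],o['tool_pos'],o['wrist_force'])
t=robot.snapshot('top');cv2.imwrite('pics/top1.png',t[:,:,::-1])
E=extr('top')
for k in range(3):
    d=robot.find_in(f'offcut{k}','top');print([(round(x['conf'],2),[round(float(v)) for v in x['extent']]) for x in d[:4]])
```

```text
11.1167 [0.52330565 0.23294366 0.09309783] [-1.29699944 -1.35000794 -1.6887852 ]
[(0.64, [226, 245, 10, 12]), (0.51, [237, 239, 12, 13])]
[(0.64, [226, 245, 10, 12]), (0.51, [237, 239, 12, 13])]
[(0.64, [226, 245, 10, 12]), (0.51, [237, 239, 12, 13])]
```

>>> servo_tool(plan=[[0,0,0.04,0,0,0,0],[0,0,0.08,0,0,0,0],[0,0,0.12,0,0,0,0],[0,0,0.15,0,0,0,0],[0,0,0.16,0,0,0,0],[0,0,0.16,0,0,0,0]])

```text
time: 11.82
tool_pos: [0.5226, 0.2328, 0.0763]
ee_rot: [-3.141, 0.0, 1.552]
wrist_force: [0.5, 0.5, -1.0]
width: 0.0219
finger_force: 30.0
```

View pics/top1.png

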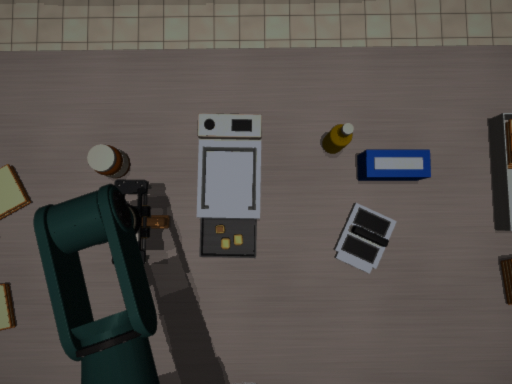

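>>> servo_tool(plan=[[0,0,0,0,0,0,60],[0,0,0,0,0,0,60],[0,0,0,0,0,0,60],[0,0,0,0,0,0,60],[0,0,0,0,0,0,60],[0,0,0,0,0,0,60],[0,0,-0.1,0,0,0,60],[0,0,-0.25,0,0,0,60],[0,0,-0.55,0,0,0,60],[0,0,-0.85,0,0,0,60],[0,0,-1,0,0,0,60]])

```text
time: 12.73
tool_pos: [0.5242, 0.2334, 0.1817]
ee_rot: [3.135, -0.002, 1.552]
wrist_force: [-0.1, 0.6, 0.9]
width: 0.06
finger_force: 0.0
```

>>> servo_tool(plan=[[-0.2,0,-0.15,0,0,0,94],[-0.4,0,-0.3,0,0,0,94],[-0.7,0,-0.45,0,0,0,94],[-1,0,-0.45,0,0,0,94]])

```text
time: 13.07
tool_pos: [0.5222, 0.1326, 0.2264]
ee_rot: [3.134, -0.001, 1.554]
wrist_force: [1.2, -0.4, -0.4]
width: 0.0832
finger_force: 0.0
```

>>> servo_tool(plan=[[-0.33,0,0,0,0,0,94],[-0.66,0,0,0,0,0,94],[-1,0,0,0,0,0,94]])

```text
time: 13.32
tool_pos: [0.5188, 0.0316, 0.2228]
ee_rot: [3.14, -0.0, 1.553]
wrist_force: [1.2, -0.6, 0.6]
width: 0.0938
finger_force: 0.0
```

>>> servo_tool(plan=[[-0.33,0,0,0,0,0,94],[-0.66,0,0,0,0,0,94],[-1,0,0,0,0,0,94]])

```text
time: 13.57
tool_pos: [0.5168, -0.0686, 0.2226]
ee_rot: [3.14, 0.0, 1.552]
wrist_force: [0.2, -0.4, -0.1]
width: 0.0938
finger_force: 0.0
```

>>> servo_tool(plan=[[-0.33,-0.1,0,0,0,0,94],[-0.66,-0.2,0,0,0,0,94],[-1,-0.3,0,0,0,0,94]])

```text
time: 13.82
tool_pos: [0.4846, -0.168, 0.2224]
ee_rot: [3.14, 0.0, 1.552]
wrist_force: [0.6, -0.3, 0.5]
width: 0.0937
finger_force: 0.0
```

>>> servo_tool(plan=[[-0.33,0,0,0,0,0.07,94],[-0.66,0,0,0,0,0.14,94],[-1,0,0,0,0,0.21,94],[-1,0,0,0,0,0.264,94]])

```text
time: 14.15
tool_pos: [0.4823, -0.272, 0.2217]
ee_rot: [3.141, 0.003, 1.126]
wrist_force: [-0.1, -0.6, -0.6]
width: 0.0941
finger_force: 0.0
```

>>> servo_tool(plan=[[-0.25,0,0,0,0,0,94],[-0.5,0,0,0,0,0,94],[-0.5,0,0,0,0,0,94],[-0.5,0,0,0,0,0,94]])

```text
time: 14.48
tool_pos: [0.4619, -0.3127, 0.222]
ee_rot: [3.141, -0.0, 1.135]
wrist_force: [0.2, -0.5, -0.4]
width: 0.0941
finger_force: 0.0
```

Run:
```python
from h import *
o=robot.get_obs();im=robot.snapshot('wrist');cv2.imwrite('pics/w4.png',im[:,:,::-1])
print(o['time'],o['tool_pos'],o['ee_rot'])
np.savez('o4.npz',tool_pos=o['tool_pos'],ee_rot=o['ee_rot'])
```

```text
14.4833 [ 0.46193607 -0.31265615  0.22203488] [ 3.14102176e+00 -4.60792613e-04  1.13502038e+00]
```

View pics/w4.png

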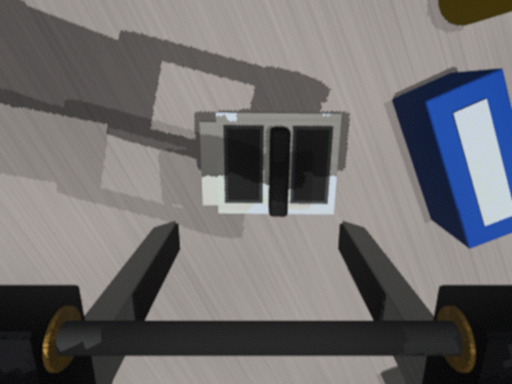

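The die is square in the view: plate corners (218,213), (334,213), (339,114) and (216,112). The tongue is at left, from (200,122) to (202,205), and the handle runs from (280,127) to (279,215).

Run:
```python
from h import *
o=dict(np.load('o4.npz'));E=extr('wrist',o)
p,r=fit(E,[[-.068,-.058,.018],[.068,-.058,.018],[.068,.058,.018],[-.068,.058,.018],[-.086,-.048,.018],[-.086,.048,.018]],[[218,213],[334,213],[339,114],[216,112],[202,205],[200,122]],[.48,-.32,-.43]);print(p,r)
b=back(E,[[280,128],[278.5,216]],.062);print(b,b.mean(0),np.arctan2(*(b[0]-b[1])[[1,0]])-np.pi/2)
print(to_tool(robot.get_obs(),[p[0],p[1],.048],p[2]+np.pi/2))
```

```text
[ 0.47999759 -0.32011177 -0.44608748] [0.2 1.  2.4 0.6 0.6 0.9]
[[ 0.4994647  -0.27762293  0.062     ]
 [ 0.46119802 -0.3597085   0.062     ]] [ 0.48033136 -0.31866571  0.062     ] -0.4362277485863373
(array([-0.002,  0.194,  1.74 ]), array([ 0.   , -0.   ,  0.007]))
```

>>> servo_tool(plan=[[0,0.1,0.2,0,0,0,94],[0,0.19,0.4,0,0,0,94],[0,0.19,0.6,0,0,0,94],[0,0.19,0.8,0,0,0,94],[0,0.19,1,0,0,0,94]])

```text
time: 14.95
tool_pos: [0.4804, -0.3185, 0.121]
ee_rot: [3.141, -0.001, 1.139]
wrist_force: [0.5, -0.4, 0.4]
width: 0.094
finger_force: 0.0
```

>>> servo_tool(plan=[[0,0,0.2,0,0,0,94],[0,0,0.4,0,0,0,94],[0,0,0.6,0,0,0,94],[0,0,0.74,0,0,0,94],[0,0,0.74,0,0,0,40],[0,0,0.74,0,0,0,0],[0,0,0.74,0,0,0,0],[0,0,0.74,0,0,0,0],[0,0,0.74,0,0,0,0],[0,0,0.74,0,0,0,0],[0,0,0.74,0,0,0,0],[0,0,0.74,0,0,0,0]])

```text
time: 15.95
tool_pos: [0.4796, -0.32, 0.0479]
ee_rot: [3.141, 0.0, 1.137]
wrist_force: [-0.4, -0.1, 0.1]
width: 0.0439
finger_force: 0.0
```

>>> servo_tool(plan=[[0,0,0,0,0,0,0],[0,0,0,0,0,0,0],[0,0,0,0,0,0,0],[0,0,0,0,0,0,0],[0,0,0,0,0,0,0],[0,0,0,0,0,0,0],[0,0,0,0,0,0,0]])

```text
time: 16.53
tool_pos: [0.4799, -0.32, 0.0474]
ee_rot: [3.141, -0.0, 1.137]
wrist_force: [2.9, -1.1, -1.2]
width: 0.0199
finger_force: 30.0
```

>>> servo_tool(plan=[[0,0,-0.06,0,0,0,0],[0,0,-0.2,0,0,0,0],[0,0,-0.4,0,0,0,0],[0,0,-0.6,0,0,0,0],[0,0,-0.8,0,0,0,0],[0,0,-1,0,0,0,0]])

```text
time: 17.03
tool_pos: [0.4779, -0.3188, 0.1465]
ee_rot: [-3.136, -0.001, 1.137]
wrist_force: [0.7, 0.4, -6.7]
width: 0.0198
finger_force: 30.0
```

>>> servo_tool(plan=[[0,0,-0.2,0,0,-0.03,0],[0,0,-0.4,0,0,-0.07,0],[0,0,-0.6,0,0,-0.12,0],[0,0,-0.8,0,0,-0.17,0],[0,0,-1,0,0,-0.22,0],[0,0,-1,0,0,-0.25,0],[0,0,-1,0,0,-0.263,0]])

```text
time: 17.62
tool_pos: [0.479, -0.3198, 0.2479]
ee_rot: [-3.141, -0.0, 1.552]
wrist_force: [0.1, -0.6, -7.0]
width: 0.0198
finger_force: 30.0
```

>>> servo_tool(plan=[[0.12,0,-0.03,0,0,0,0],[0.32,0,-0.1,0,0,0,0],[0.54,0,-0.2,0,0,0,0],[0.77,0,-0.3,0,0,0,0],[1,0,-0.4,0,0,0,0]])

```text
time: 18.03
tool_pos: [0.4803, -0.2177, 0.2855]
ee_rot: [-3.137, -0.003, 1.549]
wrist_force: [-0.3, -0.1, -5.8]
width: 0.0198
finger_force: 30.0
```

>>> servo_tool(plan=[[0.2,0.1,0,0,0,0,0],[0.4,0.25,0,0,0,0,0],[0.6,0.4,0,0,0,0,0],[0.8,0.55,0,0,0,0,0],[1,0.7,0,0,0,0,0]])

```text
time: 18.45
tool_pos: [0.5528, -0.1192, 0.2854]
ee_rot: [-3.137, -0.002, 1.55]
wrist_force: [-0.4, -0.9, -6.3]
width: 0.0202
finger_force: 30.0
```

>>> servo_tool(plan=[[0.2,0.15,0,0,0,0,0],[0.4,0.3,0,0,0,0,0],[0.6,0.45,0,0,0,0,0],[0.8,0.6,0,0,0,0,0],[0.95,0.72,0,0,0,0,0],[1,0.77,0,0,0,0,0],[1,0.77,0,0,0,0,0],[1,0.77,0,0,0,0,0]])

```text
time: 19.12
tool_pos: [0.6316, -0.023, 0.286]
ee_rot: [-3.138, 0.001, 1.55]
wrist_force: [-0.1, 0.1, -5.9]
width: 0.0198
finger_force: 30.0
```

Run:
```python
from h import *
o=robot.get_obs();im=robot.snapshot('wrist')
print(o['time'],o['tool_pos'],o['ee_rot'])
np.savez('o5.npz',tool_pos=o['tool_pos'],ee_rot=o['ee_rot'])
cv2.imwrite('pics/w5.png',im[:,:,::-1])
cv2.imwrite('pics/w5v.png',cv2.resize(im[:,:,::-1],None,fx=1.5625,fy=1.5625,interpolation=cv2.INTER_CUBIC))
```

```text
19.1167 [ 0.63162508 -0.02296326  0.28597197] [-3.13762210e+00  5.07772035e-04  1.55027181e+00]
```

View pics/w5v.png

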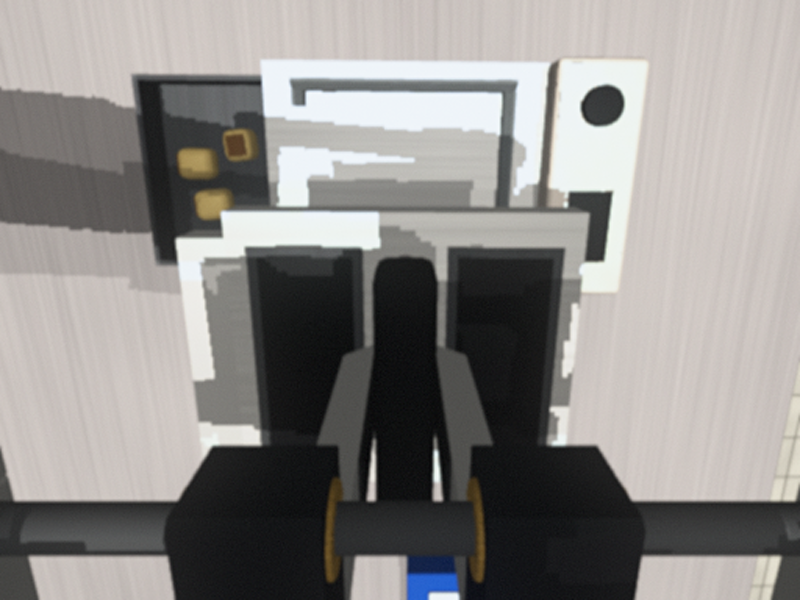

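Everything shows in this view (scaled 1.5625). Bed corner (262,60), housing corners (557,59), (647,62) and (617,292), pocket floor corner (502,93). Die corners (587,212) and (222,212), tongue corner (177,238). All three off-cuts lie in the tray.

```bash
cat > rel.py <<'E'
from h import *
o=dict(np.load('o5.npz'));E=extr('wrist',o);g=cv2.imread('pics/w5.png',0)
s=1.5625
S=np.array([[262,60],[557,59],[647,62],[617,292],[502,93]])/s-.18
D=np.array([[587,212],[222,212],[177,238]])/s-.18
def sub(P):
    q=cv2.cornerSubPix(g,P.astype(np.float32).reshape(-1,1,2).copy(),(3,3),(-1,-1),(3,30,.01))[:,0]
    return np.where(np.abs(q-P).max(1,keepdims=True)<2,q,P)
zt=o['tool_pos'][2]-.0294
MS=[[-.1,.08,.055],[.1,.08,.085],[.16,.08,.085],[.16,-.08,.085],[.07,.06,.055]]
MD=[[.068,.058,zt],[-.068,.058,zt],[-.086,.048,zt]]
for f in (lambda P:P,sub):
    ps,r1=fit(E,MS,f(S),[.627,.03,-.02]);pd,r2=fit(E,MD,f(D),[.63,-.02,-.02])
    d=ps-pd;print(ps.round(4),r1,pd.round(4),r2,'move',d.round(4))
    c,si=np.cos(o['ee_rot'][2]),np.sin(o['ee_rot'][2])
    print('tool x,y',(c*d[0]+si*d[1])/.1,(si*d[0]-c*d[1])/.1,'az',-d[2]/(np.pi/2))
E
python3 rel.py
```

```text
[ 0.6281  0.0327 -0.0394] [1.7 0.3 2.3 3.7 1.1] [ 0.6309 -0.0225 -0.0227] [2.7 0.4 0.7] move [-0.0028  0.0552 -0.0167]
tool x,y 0.5513202945967545 -0.03884986980506976 az 0.010610211549716787
[ 0.6281  0.0331 -0.0413] [0.6 1.3 2.5 3.7 1. ] [ 0.6303 -0.0226 -0.0244] [0.3 0.1 0.4] move [-0.0021  0.0557 -0.0169]
tool x,y 0.556188787836295 -0.03273019660755579 az 0.010785902885812595
```

Run:
```python
from h import *
o=dict(np.load('o5.npz'));E=extr('wrist',o)
g=cv2.GaussianBlur(cv2.imread('pics/w5.png',0),(0,0),.8).astype(float)
def line(c0,c1,r0,r1,sgn,vert=False):
    G=g.T if vert else g
    d=np.gradient(G,axis=0)[r0:r1,c0:c1]*sgn;d=np.clip(d,0,None)
    k=d.argmax(0);rr=[];cc=[]
    for i,j in enumerate(k):
        if 0<j<d.shape[0]-1 and d[j,i]>4:
            a,b,c=d[j-1:j+2,i];rr.append(r0+j+.5*(a-c)/(a-2*b+c));cc.append(c0+i)
    f=cv2.fitLine(np.float32(np.c_[cc,rr]),cv2.DIST_HUBER,0,.01,.01).ravel();m=f[1]/f[0]
    return [(x,f[3]+m*(x-f[2])) for x in (c0,c1)],m,len(rr)
def show(n,z,*a,**k):
    p,m,N=line(*a,**k);p=[q[::-1] for q in p] if k.get('vert') else p
    b=back(E,p,z);d=b[1]-b[0];print(n,np.round(p,1).tolist(),N,b[:,:2].round(4).tolist(),'ang',round(float(np.arctan2(d[1],d[0])),4))
show('bed +y edge',.055,175,340,33,46,1)
show('wall outer',.070,205,318,46,55,-1)
show('floor edge',.055,205,315,53,64,1)
show('housing +y',.085,362,408,33,44,1)
show('bed -x edge',.055,45,125,160,178,1,vert=True)
show('housing +x',.085,50,180,392,420,-1,vert=True)
show('floor +x edge',.055,66,125,312,326,-1,vert=True)
zt=o['tool_pos'][2]-.0294
show('die +y',zt,150,368,130,142,1);show('die +y dn',zt,150,368,130,142,-1)
```

```text
bed +y edge [[175.0, 37.6], [340.0, 39.2]] 165 [[0.5415, 0.1167], [0.7214, 0.111]] ang -0.0314
wall outer [[205.0, 50.2], [318.0, 51.3]] 113 [[0.5756, 0.1017], [0.6953, 0.0979]] ang -0.0314
floor edge [[205.0, 57.8], [315.0, 58.7]] 110 [[0.5728, 0.0954], [0.6946, 0.0918]] ang -0.0299
housing +y [[362.0, 37.2], [408.0, 37.9]] 46 [[0.7366, 0.1086], [0.7829, 0.1069]] ang -0.0363
bed -x edge [[166.6, 45.0], [172.1, 125.0]] 73 [[0.5315, 0.1095], [0.5292, 0.0227]] ang -1.5975
housing +x [[413.5, 50.0], [396.1, 180.0]] 130 [[0.7897, 0.0955], [0.7851, -0.0413]] ang -1.6044
floor +x edge [[320.9, 66.0], [316.8, 125.0]] 59 [[0.7014, 0.084], [0.6986, 0.0191]] ang -1.614
die +y [[150.0, 134.6], [368.0, 135.9]] 218 [[0.5692, 0.0373], [0.6944, 0.0338]] ang -0.0275
die +y dn [[150.0, 130.6], [368.0, 132.2]] 177 [[0.5694, 0.0396], [0.6942, 0.0359]] ang -0.0289
```

>>> servo_tool(plan=[[0.15,0,0,0,0,0.002,0],[0.35,-0.015,0,0,0,0.002,0],[0.5,-0.025,0,0,0,0.002,0],[0.564,-0.025,0,0,0,0.002,0],[0.564,-0.025,0.1,0,0,0.002,0],[0.564,-0.025,0.3,0,0,0.002,0],[0.564,-0.025,0.5,0,0,0.002,0],[0.564,-0.025,0.7,0,0,0.002,0],[0.564,-0.025,0.9,0,0,0.002,0],[0.564,-0.025,1,0,0,0.002,0]])

```text
time: 20.0
tool_pos: [0.6294, 0.0322, 0.1831]
ee_rot: [-3.135, 0.001, 1.546]
wrist_force: [-0.3, 0.3, -6.5]
width: 0.0198
finger_force: 30.0
```

>>> servo_tool(plan=[[0,0,0.1,0,0,0,0],[0,0,0.25,0,0,0,0],[0,0,0.4,0,0,0,0],[0,0,0.5,0,0,0,0],[0,0,0.53,0,0,0,0],[0,0,0.53,0,0,0,0],[0,0,0.53,0,0,0,0]])

```text
time: 20.58
tool_pos: [0.6318, 0.0333, 0.1354]
ee_rot: [3.14, 0.0, 1.547]
wrist_force: [0.1, -0.8, -5.3]
width: 0.0197
finger_force: 30.0
```

Run:
```python
from h import *
o=robot.get_obs();im=robot.snapshot('wrist')
print(o['time'],o['tool_pos'],o['ee_rot'],o['wrist_force'])
np.savez('o6.npz',tool_pos=o['tool_pos'],ee_rot=o['ee_rot'])
cv2.imwrite('pics/w6.png',im[:,:,::-1])
cv2.imwrite('pics/w6v.png',cv2.resize(im[40:260,80:440,::-1],None,fx=2.2,fy=2.2,interpolation=cv2.INTER_CUBIC))
```

```text
20.5833 [0.63177407 0.03332809 0.13537375] [3.14011037e+00 6.30080454e-05 1.54706041e+00] [ 0.1337745  -0.7886914  -5.34407024]
```

View pics/w6v.png

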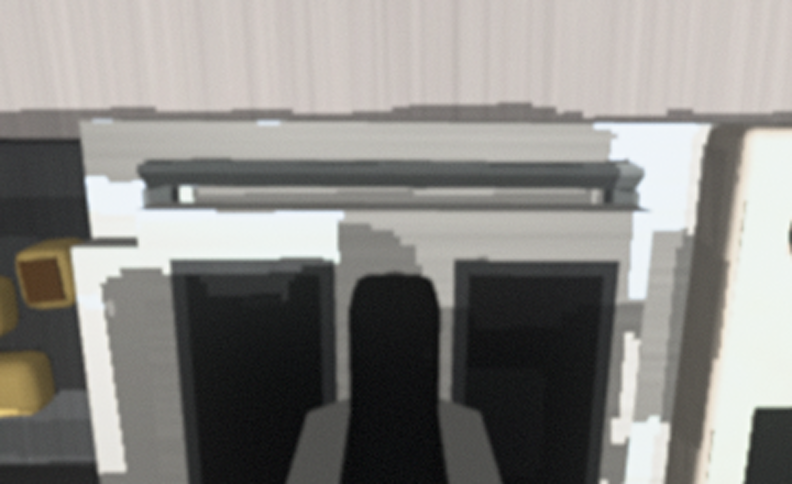

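The die hangs over the pocket, its +y edge along view row 211 with its left corner at (138,211). The pocket's side wall is parallel to it at rows 160-190, and the bed corner is at (80,122).

Run:
```python
from h import *
o=dict(np.load('o6.npz'));E=extr('wrist',o);s=2.2
f=lambda u,v:[u/s+80-.27,v/s+40-.27]
zt=o['tool_pos'][2]-.0294
P=lambda n,z,*p:print(n,back(E,[f(*q) for q in p],z)[:,:2].round(4).tolist())
P('bed corner/edge',.055,(80,122),(600,124));P('bed -x',.055,(80,122),(89,225))
P('wall flare-top outer ends',.07,(140,163),(638,164));P('lug -x side, inner +x floor corner',.055,(180,187),(603,190))
P('floor edge y .06',.055,(200,187),(590,189))
P('die corners',zt,(138,212),(632,212),(72,246))
P('housing x=.1',.085,(748,130),(720,300))
c=[[.068,.058,zt],[-.068,.058,zt],[-.086,.048,zt]]
for p in ([.6306,.034,-.0315],):
    a=np.array(c)[:,:2];C,S=np.cos(p[2]),np.sin(p[2]);w=np.c_[p[0]+C*a[:,0]-S*a[:,1],p[1]+S*a[:,0]+C*a[:,1],[zt]*3]
    print('die pred view',((proj(E,w)-[80,40])*s).round(0).tolist())
print(fit(E,c[1:],[f(138,212),f(72,246)],[.63,.034,-.03]))
```

```text
bed corner/edge [[0.5325, 0.1157], [0.6988, 0.1109]]
bed -x [[0.5325, 0.1157], [0.5307, 0.0827]]
wall flare-top outer ends [[0.5552, 0.1033], [0.707, 0.0992]]
lug -x side, inner +x floor corner [[0.5622, 0.0944], [0.701, 0.0899]]
floor edge y .06 [[0.5688, 0.0942], [0.6967, 0.0903]]
die corners [[0.5653, 0.0931], [0.6944, 0.0898], [0.5468, 0.0846]]
housing x=.1 [[0.7323, 0.109], [0.7295, 0.0596]]
die pred view [[654.0, 211.0], [134.0, 208.0], [69.0, 245.0]]
(array([ 0.62876   ,  0.03005828, -0.07699617]), array([0.1, 0.1]))
```

>>> servo_tool(plan=[[-0.008,-0.012,0,0,0,0,0],[-0.008,-0.012,0.05,0,0,0,0],[-0.008,-0.012,0.1,0,0,0,0],[-0.008,-0.012,0.14,0,0,0,0],[-0.008,-0.012,0.18,0,0,0,0],[-0.008,-0.012,0.21,0,0,0,0],[-0.008,-0.012,0.23,0,0,0,0],[-0.008,-0.012,0.23,0,0,0,0]])

```text
time: 21.3
tool_pos: [0.6296, 0.0328, 0.1105]
ee_rot: [-3.14, -0.0, 1.547]
wrist_force: [0.3, 0.5, -5.5]
width: 0.0195
finger_force: 30.0
```

>>> servo_tool(plan=[[0,0,0.02,0,0,0,0],[0,0,0.03,0,0,0,0],[0,0,0.04,0,0,0,0],[0,0,0.05,0,0,0,0],[0,0,0.06,0,0,0,0],[0,0,0.06,0,0,0,0]])

```text
time: 21.8
tool_pos: [0.6299, 0.0327, 0.1052]
ee_rot: [-3.141, -0.0, 1.547]
wrist_force: [0.3, 0.9, -5.6]
width: 0.0199
finger_force: 30.0
```

>>> servo_tool(plan=[[0,0,0.01,0,0,0,0],[0,0,0.015,0,0,0,0],[0,0,0.02,0,0,0,0],[0,0,0.025,0,0,0,0],[0,0,0.03,0,0,0,0],[0,0,0.03,0,0,0,0]])

```text
time: 22.3
tool_pos: [0.6301, 0.0327, 0.1025]
ee_rot: [3.141, -0.0, 1.547]
wrist_force: [0.2, 0.8, -6.3]
width: 0.0201
finger_force: 30.0
```

>>> servo_tool(plan=[[0,0,0.004,0,0,0,0],[0,0,0.008,0,0,0,0],[0,0,0.012,0,0,0,0],[0,0,0.012,0,0,0,0]])

```text
time: 22.63
tool_pos: [0.6301, 0.0327, 0.1025]
ee_rot: [3.141, -0.0, 1.547]
wrist_force: [-2.4, -0.4, -0.4]
width: 0.0196
finger_force: 30.0
```

>>> servo_tool(plan=[[0,0,0,0,0,0,60],[0,0,0,0,0,0,60],[0,0,0,0,0,0,60],[0,0,0,0,0,0,60],[0,0,0,0,0,0,60],[0,0,0,0,0,0,60],[0,0,-0.15,0,0,0,60],[0,0,-0.4,0,0,0,60],[0,0,-0.7,0,0,0,60],[0,0,-1,0,0,0,60]])

```text
time: 23.47
tool_pos: [0.6295, 0.0327, 0.2015]
ee_rot: [-3.14, -0.0, 1.547]
wrist_force: [-0.1, -0.0, -0.4]
width: 0.06
finger_force: 0.0
```

>>> servo_tool(plan=[[0,0,-0.3,0,0,0,60],[0,0,-0.6,0,0,0,60],[0,0,-0.8,0,0,0,60],[0,0,-0.8,0,0,0,60],[0,0,-0.8,0,0,0,60],[0,0,-0.8,0,0,0,60]])

```text
time: 23.97
tool_pos: [0.6296, 0.0327, 0.2792]
ee_rot: [-3.139, -0.0, 1.547]
wrist_force: [0.5, 0.9, -0.6]
width: 0.0602
finger_force: 0.0
```

Run:
```python
from h import *
o=robot.get_obs();im=robot.snapshot('wrist');t=robot.snapshot('side')
print(o['time'],o['tool_pos'])
cv2.imwrite('pics/f.png',np.hstack([im[:,:,::-1],cv2.resize(t[90:280,130:320],(288,384))[:,:,::-1]]))
```

```text
23.9667 [0.62958064 0.03272153 0.27916988]
```

View pics/f.png

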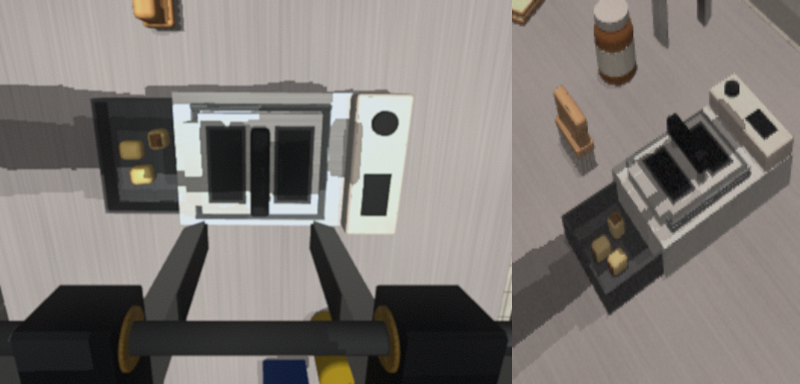

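The die sits square inside the pocket walls, centred at (260,165). The three off-cuts are in the tray, and the brush stands upright at left. I'm handing the job in.

```bash
python3 -c "
from bench import robot
print(robot.close_job())"
```

```text
the job is handed in; nothing more can be done
None
```

I swept all three off-cuts into the scrap tray, stood the brush on its bristles on the counter, set the die flat in the pocket and let go, and handed the job in at about 24 s; the close call returned no verdict.

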